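Refit the hand lever of the air valve and close the valve

ROBOT

A 6-joint arm with a two-finger parallel gripper is mounted at the origin on the work surface; the furniture and walls round the work are solid. World frame = base frame: x ahead of the robot, y to its left, z up, the work surface at z = 0. Lengths are in m, angles in degrees, forces in N, time in s.
With the tool pointing down it reaches from about 0.3 to 0.825 m from the base axis. Payload 5.4 kg.
Tool frame: the origin (TCP) lies at the centre of the arm's flange, where the gripper is bolted on; the fingertips stand 190 mm ahead of it and the grasp point (between the pads) lies 171 mm ahead of it; z points along the fingers, y is the line along which they close (so a half turn about z gives the same grasp; the last joint's range is limited). The gripper opens to 92 mm and grips with 3 to 60 N. Pads are 20 mm wide; open, the fingers measure 128 mm over their backs; the gripper's body (75 mm by 189 mm) begins 69 mm behind the grasp point.
Start: joints at [58.207, 9.076, 91.501, -0, 79.423, -12.038], TCP at [0.194, 0.541, 0.405] pointing down, gripper open.
Joint ranges: [-166.64, 166.64], [-54.1, 131.32], [10.49, 154.53], [-73.88, 253.88], [9.74, 151.15], [-171.62, 171.62]. Speed limits (degrees/s): [147.25, 147.25, 180, 180, 180, 180].

INTERFACE

Orientations are given as a 3x3 rotation matrix whose columns are the frame's x, y, z axes.
In Python, from station import env gives the robot as it stands.
- The arm moves only by the tool arm_command, never from a script. Its argument "rows" is a list of rows, each an object of numbers: "x", "y", "z": the shift along the tool's x, y, z in units of 0.4 m (1.0 is 0.4 m); "yaw": the turn about the tool's z in units of pi rad (1.0 is pi rad); "fingers": the opening, from -1 (shut) to 1 (fully open). In form: [{"x": .., "y": .., "z": .., "yaw": .., "fingers": ..}, ...]. A call has exactly 8 rows; each row is the pose to reach, as a shift and turn from the pose commanded when the call began, along the tool's axes at that moment, turning the shorter way round; what a row does not reach only later rows make up. A row lasts 1/10 s, in which the tool goes at most 50 mm and 8.59 degrees, less where a joint would pass 70% of its speed; a pose out of reach is approached as far as the arm can. A call with a number of a shift or a turn outside -1 to 1 is refused whole. A call with a gripper value outside its range is refused whole. The fingers move at their own pace and stop on an object; the grip force is fixed at half the most. Time passes only in rows, so rows that repeat a pose let the fingers close, or fill a call up. It gives the time, the measured TCP pose, the force, the opening and the grip force at its end, in the units of the state.
- env.read_state(): the state, without advancing time (a new reading comes with each control period).
- env.get_image(name): name is "scene" or "top" or "wrist"; returns a dict with "frame" (384x512x3 uint8, blue, green, red), "z_map" (384x512 float32, m along the optical axis (not along the pixel's ray), 0 where there is no reading), "vfov" (degrees; the focal length in pixels is half the picture's height over the tangent of half this angle, whatever the lens; pixels are square), "cx", "cy" (the principal point, pixels), "R" (3x3) and "t" (3): a world point X has camera coordinates R X + t. Camera axes: x right, y down, z forward; pixel columns grow to the right and rows downward; lengths in m; the calibration is good to about 2 mm. A picture is of the moment at which its call begins.
- env.finish_job(): hands the job in; it is judged then, once.
The state is a dict: "time": time; "joints": joint angles; "qvel": joint speeds; "joint_torque": joint torques, N m; "tool_pos": TCP position; "ee_rot": TCP orientation; "ft_force": force on the tool from outside, world axes, zero at the start; "wrist_torque": the same for the moment, N m; "finger_gap": finger opening in m; "grip_force": force on a finger pad.
Only numpy, scipy, OpenCV 4.12 (cv2) and the standard library are available. Lean on these libraries where they do the work, as an engineer would, in place of code of your own. Each camera call takes 0.05 s, during which the arm holds its last target. There are 200 camera calls.

TASK

The hand lever has come off the air selector valve. Fit it back on the splined stem with its arm about midway between the two stops, feeling gently for the splines and never forcing it, until the hub sits fully home on the collar. Then swing the lever fully against the square stop and let go, leaving the weights and the tape roll where they are.

Things in the scene. Friction and masses are not known exactly. Their poses are not given: they have to be found in the camera images.
- lever_hub (a point): Centre of the hub of the loose aluminium hand lever, 18 mm above the hub's underside. The hub is 44 x 44 mm and 36 mm high, bored through along z. Own axes: x along the arm from hub to knob, z up along the bore. The hub's +y and -y faces are free flats for gripping; the arm leaves its +x face.
- lever: The whole lever, 0.16 kg, lying flat on the worktop, knob up; origin at the centre of the hub's underside, axes as lever_hub. The bore has six equal internal splines at 30, 90, 150... degrees from the arm, 5.4 mm wide, tips at 11.7 mm radius; the grooves reach 16.2 mm radius and one points along the arm. The arm is 16 mm wide and 6 to 14 mm above the underside.
- lever_knob (a point): Centre of the black upright knob at the lever's end: 20 mm diameter, 110 mm from the bore axis along the arm, 29 mm above the hub's underside (the knob runs from 14 to 44 mm). Axes as lever_hub.
- valve: The fixed valve with its stem: aluminium block under a grey 97 x 156 mm plate, plate top 50 mm above the worktop; origin at the centre of its foot. x points midway between the two stops, z up along the stem. The stem turns in it against friction of about 0.12 N m. Pressing or levering the lever on it with more than 60 N counts as forcing it.
- valve_stem (a point): Point on the stem's axis at the top of its round collar (42 mm diameter, 54 mm above the worktop), where the hub's underside comes to rest. Axes are the valve's, not the stem's. The bore fits with about 1 mm clearance, or 5 degrees each way.
- spline_ends (a point): Point on the stem's axis at the upper ends of its six equal splines, 18 mm above valve_stem; splines 5 mm wide, 30 mm across their tips. The stem's rotation is not given, differs each time and never fits an arm set exactly midway. Unless the splines match (every 60 degrees) the hub rests here; turned up to 30 degrees either way under light pressure (3 to 10 N) it finds them.
- stem_tip (a point): Top of the stem's plain pilot nose, 32 mm above valve_stem. The nose is 21 mm in diameter and reaches 14 mm above the splines; its last 6 mm taper to 12 mm diameter.
- stop_square (a point): Top centre of the square steel stop (12 mm), at the valve's -y side, 26 mm above the plate. It stops the arm at 45 degrees to the -y side of the valve's x axis, touching it 80 mm out from the stem's axis.
- stop_round (a point): Top centre of the round steel stop (12 mm diameter), at the valve's +y side, 26 mm above the plate; stops the arm at 45 degrees to the +y side.
- valve_closed (a point): Fixed point of the valve where the centre of the lever's knob is when the lever is fully home and its arm rests against the square stop: 110 mm from the stem's axis, 45 degrees to the -y side of the valve's x axis, 29 mm above valve_stem.
- weight_500: Bystander: larger calibration weight, 43 mm diameter, 60 mm high, standing; origin under its centre.
- weight_200: Bystander: smaller calibration weight, 33 mm diameter, 50 mm high, standing; origin under its centre.
- tape_roll: Bystander: roll of white packing tape lying flat, 93 mm diameter, 48 mm high; origin under its centre.

How it is judged:
By the outcome, as a careful person would: the job done as asked, in the order asked, and still so for the second after the job is handed in, with the robot touching nothing.
It also fails if it takes over 72 s, if anything falls off the work surface, if the arm or the gripper's body presses on something with over 40 N, if the wrist force passes 120 N, or if a joint passes its speed limit or range.

## Working session

There is one attempt and no reset: what is moved stays moved. The work goes in short steps, Python scripts to look and compute and a tool call to move; the robot and the scene stay as the last step left them, time stands still between calls to the robot, and variables do not carry over. Pictures are saved under pics/ and viewed, at most 10 in all, crops included, and the job is handed in when it is done.

Besides the shell and the picture viewer there is one more tool, called after "Emit:" by a JSON object that holds its "op" and its "data", one argument or row to a line. arm_command: Moves the arm, as the interface text tells. Its arguments: {"type":"object","properties":{"rows":{"type":"array"}},"required":["rows"]}

```bash
mkdir -p pics
cat > h.py <<'E'
import numpy as np, cv2
from station import env
def pts(im):
    h,w=im["z_map"].shape; f=h/2/np.tan(np.radians(im["vfov"])/2)
    u,v=np.meshgrid(np.arange(w),np.arange(h)); z=im["z_map"]
    c=np.stack([(u-im["cx"])/f*z,(v-im["cy"])/f*z,z],-1)
    return (c-im["t"])@im["R"]   # R^T(c-t)
def ray(im,u,v,h):
    f=im["z_map"].shape[0]/2/np.tan(np.radians(im["vfov"])/2)
    d=np.array([(u-im["cx"])/f,(v-im["cy"])/f,1])@im["R"]; o=-im["R"].T@im["t"]
    return o+d*(h-o[2])/d[2]
E
python3 - <<'E'
from h import *
s=env.read_state(); print(s)
for n in("top","scene"):
    im=env.get_image(n); cv2.imwrite(f"pics/{n}0.png",im["frame"]); np.save(f"{n}0.npy",im,allow_pickle=True)
    print(n,im["vfov"],im["cx"],im["cy"],-im["R"].T@im["t"],im["R"].round(2).tolist(),(im["z_map"]>0).mean())
E
```

```text
{'time': 0.0, 'joints': array([ 5.82076283e+01,  9.11082000e+00,  9.15708516e+01,  2.66551137e-04,
        7.94226326e+01, -1.20370211e+01]), 'qvel': array([ 0.04291798, -0.00733287, -0.01246869,  0.12085274,  0.14749631,
        0.06238518]), 'joint_torque': array([ 1.89113394e-03, -3.85549808e+01, -3.22114563e+01,  7.04437564e-02,
        3.75360344e-02, -1.59503129e-04]), 'tool_pos': array([0.19421584, 0.54091456, 0.4037481 ]), 'ee_rot': array([[-9.41143980e-01,  3.38004559e-01, -9.62977491e-04],
       [ 3.38005713e-01,  9.41142790e-01, -1.54490523e-03],
       [ 3.84114313e-04, -1.77947015e-03, -9.99998343e-01]]), 'ft_force': array([-0.03015618, -0.03827445, -0.1383913 ]), 'wrist_torque': array([-0.02113725, -0.02387554,  0.00887998]), 'grip_force': 0.0, 'finger_gap': 0.09202429878376905}
top 54.06338555832002 255.4709541514651 191.64695514460806 [ 0.36209134 -0.06347713  1.27303937] [[0.01, -1.0, 0.0], [-0.99, -0.01, -0.13], [0.13, -0.0, -0.99]] 0.9959615071614584
scene 54.105498448739155 254.51468687944174 199.3450845480646 [-0.15600754 -0.44262277  0.77526303] [[0.5, -0.86, 0.02], [-0.55, -0.34, -0.76], [0.66, 0.37, -0.65]] 0.9958953857421875
```

View pics/top0.png

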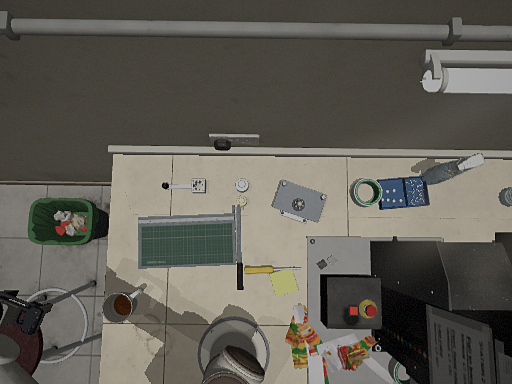

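View pics/scene0.png

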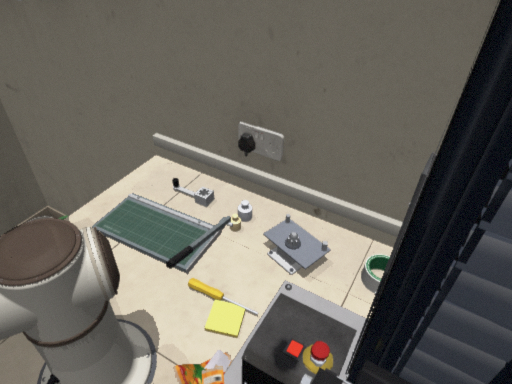

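The top view shows the lever hub at about (199,185) with its knob at (165,185), the weights at (242,185) and (242,200), the valve at (298,200) and the tape roll at (367,192). In the scene view the two stops are at (288,218) and (325,245). Next I'll measure these with depth.

Run:
```python
from h import *
T=np.load("top0.npy",allow_pickle=True).item(); S=np.load("scene0.npy",allow_pickle=True).item()
a=cv2.resize(T["frame"][165:235,150:350],(800,280),interpolation=cv2.INTER_CUBIC)
b=cv2.resize(S["frame"][170:280,160:360],(560,308),interpolation=cv2.INTER_CUBIC)
c=np.zeros((590,800,3),np.uint8); c[:280]=a; c[282:590,:560]=b; cv2.imwrite("pics/crop1.png",c)
P=pts(T)
for n,(u,v) in dict(hub=(199,185),knob=(165,185),arm=(180,186),w5=(242,184),w2=(242,201),stem=(298,204),plate=(285,205),st1=(282,183),st2=(321,188),tape=(357,192),table=(220,205),wallbase=(240,151)).items(): print(n,P[v,u].round(4),T["frame"][v,u])
# plate by height
m=((abs(P[...,2]-.05)<.008)).astype(np.uint8); m[:, :265]=0;m[:,345:]=0
m[:165]=0;m[230:]=0
k,l,st,_=cv2.connectedComponentsWithStats(m); i=1+st[1:,4].argmax()
q=P[l==i][:,:2].astype(np.float32)*1000; print("plate rect mm",cv2.minAreaRect(q),len(q))
m=(P[...,2]>.058)&(P[...,2]<.2); m[:,:265]=0; m[:,345:]=0;m[:165]=0;m[230:]=0
k,l,st,ce=cv2.connectedComponentsWithStats(m.astype(np.uint8))
for i in range(1,k):print(st[i],P[l==i].mean(0).round(4),P[l==i][:,2].max().round(3))
m=(P[...,2]>.025)&(P[...,2]<.06); m[:,:155]=0; m[:,265:]=0;m[:175]=0;m[210:]=0
k,l,st,ce=cv2.connectedComponentsWithStats(m.astype(np.uint8))
for i in range(1,k):
  q=P[l==i][:,:2].astype(np.float32)*1000;print(st[i],P[l==i].mean(0).round(4),cv2.minAreaRect(q))
```

```text
hub [0.5464 0.1288 0.0039] [151 165 174]
knob [0.539  0.2347 0.0446] [43 41 41]
arm [0.5409 0.1917 0.0121] [169 171 172]
w5 [ 0.5434 -0.0197  0.0607] [177 178 177]
w2 [ 0.4888 -0.0203  0.0504] [159 180 179]
stem [ 0.4774 -0.1985  0.0913] [150 152 153]
plate [ 0.4777 -0.1609  0.0488] [129 125 122]
st1 [ 0.5475 -0.1495  0.0671] [61 61 62]
st2 [ 0.5419 -0.2871  0.0027] [146 162 170]
tape [ 0.5305 -0.411  -0.0025] [101 126 106]
table [ 4.794e-01  5.590e-02 -1.000e-04] [150 165 173]
wallbase [ 0.6446 -0.0127  0.0963] [150 160 162]
plate rect mm ((493.5882568359375, -207.75531005859375), (156.5075225830078, 97.6853256225586), 71.40154266357422) 1312
[282 182   4   4  13] [ 0.5452 -0.1542  0.0743] 0.081
[307 192   1   1   1] [ 0.5203 -0.2316  0.0583] 0.058
[307 195   1   1   1] [ 0.5104 -0.2315  0.0589] 0.059
[320 195   6   5  17] [ 0.5031 -0.2794  0.0739] 0.08
[294 199  10  10  58] [ 0.4805 -0.2016  0.0779] 0.091
[275 207   1   1   1] [ 0.4699 -0.1278  0.0581] 0.058
[296 209   2   2   2] [ 0.4626 -0.1973  0.0594] 0.06
[191 179  14  14 117] [0.5411 0.1275 0.0365] ((540.6835327148438, 128.7546844482422), (42.740177154541016, 43.5479850769043), 1.8895671367645264)
[236 178  12  14 116] [ 0.5439 -0.0178  0.0422] ((545.8140258789062, -17.272119522094727), (42.49150466918945, 36.620670318603516), 1.0733603239059448)
[162 182   7   7  33] [0.5388 0.2361 0.0415] ((539.6695556640625, 236.65072631835938), (15.410194396972656, 19.097362518310547), 83.24319458007812)
[232 196  15  14 118] [ 0.4835 -0.0125  0.0406] ((483.4977722167969, -10.196186065673828), (38.353206634521484, 53.19761657714844), 71.4664535522461)
```

View pics/crop1.png

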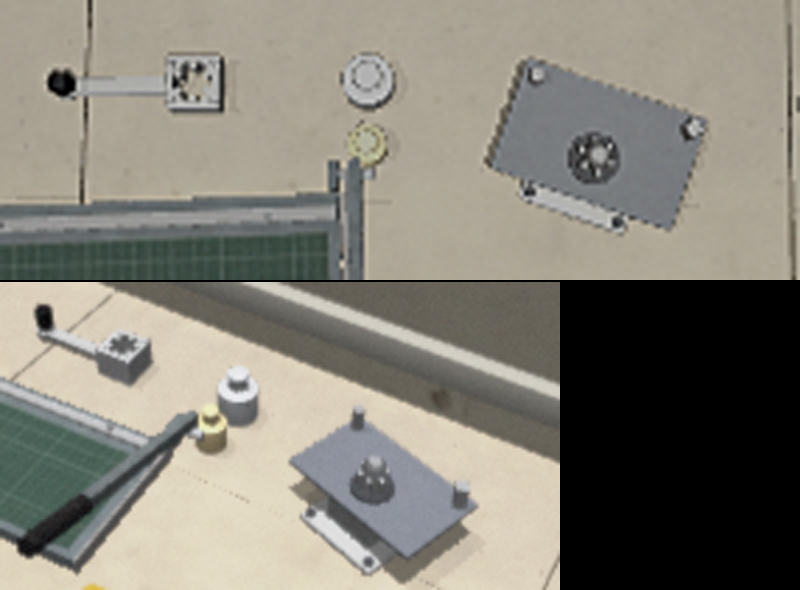

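The crops confirm the layout: stops at about (538,73) and (693,125) in the upper crop, the latter being the square one, and the stem at (597,157). Valve x points to about -18.6° in the world and the lever arm to about +90.5°. Before moving I'll check clearance to the ledge and plug.

```bash
cat >> h.py <<'E'
def rel(target,yaw,s=None):
    "target TCP pos, tool-y world angle deg -> shift units, yaw units"
    s=s or env.read_state(); R=s["ee_rot"]; d=R.T@(np.array(target)-s["tool_pos"])
    a=np.degrees(np.arctan2(R[1,1],R[0,1])); dy=(yaw-a+180)%360-180
    print("t",round(s["time"],2),"pos",s["tool_pos"].round(4),"ya",round(a,2),"F",s["ft_force"].round(1),"M",s["wrist_torque"].round(2),"gap",round(s["finger_gap"],4),"j6",s["joints"][5].round(1))
    print("xyz units",(d/.4).round(4),"yaw units",round(-dy/180,4)); return d/.4
E
python3 - <<'E'
from h import *
T=np.load("top0.npy",allow_pickle=True).item(); S=np.load("scene0.npy",allow_pickle=True).item()
for n,I in(("T",T),("S",S)):
    P=pts(I).reshape(-1,3); q=P[(P[:,0]>.56)&(P[:,2]>.03)&(P[:,0]<.9)]
    for lo,hi in((-.35,-.15),(-.15,0),(0,.12),(.12,.25)):
        g=q[(q[:,1]>lo)&(q[:,1]<hi)]
        for zl,zh in((.03,.09),(.09,.13),(.13,.3),(.3,.6)):
            k=g[(g[:,2]>zl)&(g[:,2]<zh)]
            if len(k): print(n,lo,zl,len(k),"xmin",np.percentile(k[:,0],[0,5,50]).round(3))
rel((.36,.31,.40),35); rel((.54,.1285,.36),0.5)
E
```

```text
T -0.35 0.03 120 xmin [0.56  0.637 0.638]
T -0.35 0.09 617 xmin [0.637 0.638 0.652]
T -0.35 0.13 1119 xmin [0.658 0.659 0.66 ]
T -0.35 0.3 4283 xmin [0.658 0.659 0.66 ]
T -0.15 0.03 107 xmin [0.56  0.563 0.638]
T -0.15 0.09 448 xmin [0.637 0.638 0.652]
T -0.15 0.13 862 xmin [0.648 0.65  0.659]
T -0.15 0.3 3211 xmin [0.657 0.659 0.66 ]
T 0 0.03 77 xmin [0.561 0.622 0.638]
T 0 0.09 281 xmin [0.637 0.637 0.647]
T 0 0.13 759 xmin [0.628 0.63  0.659]
T 0 0.3 2574 xmin [0.658 0.659 0.659]
T 0.12 0.03 81 xmin [0.561 0.561 0.637]
T 0.12 0.09 402 xmin [0.636 0.638 0.651]
T 0.12 0.13 730 xmin [0.657 0.659 0.659]
T 0.12 0.3 2790 xmin [0.658 0.659 0.659]
S -0.35 0.03 763 xmin [0.632 0.635 0.638]
S -0.35 0.09 1179 xmin [0.634 0.637 0.658]
S -0.35 0.13 4234 xmin [0.655 0.657 0.66 ]
S -0.35 0.3 12582 xmin [0.654 0.658 0.66 ]
S -0.15 0.03 479 xmin [0.56  0.635 0.638]
S -0.15 0.09 739 xmin [0.634 0.637 0.658]
S -0.15 0.13 2655 xmin [0.646 0.649 0.659]
S -0.15 0.3 6799 xmin [0.655 0.657 0.66 ]
S 0 0.03 342 xmin [0.56  0.635 0.638]
S 0 0.09 521 xmin [0.633 0.637 0.658]
S 0 0.13 1772 xmin [0.626 0.629 0.659]
S 0 0.3 4214 xmin [0.654 0.657 0.66 ]
S 0.12 0.03 324 xmin [0.56  0.635 0.638]
S 0.12 0.09 499 xmin [0.635 0.637 0.658]
S 0.12 0.13 1735 xmin [0.655 0.657 0.659]
S 0.12 0.3 3635 xmin [0.653 0.657 0.66 ]
t 0.1 pos [0.1942 0.5409 0.4039] ya 70.25 F [-0.1 -0.2  0.3] M [ 0.03 -0.02 -0.04] gap 0.0917 j6 -12.0
xyz units [-0.5852 -0.4033  0.0101] yaw units 0.1958
t 0.1 pos [0.1942 0.5409 0.4039] ya 70.25 F [-0.1 -0.2  0.3] M [ 0.03 -0.02 -0.04] gap 0.0917 j6 -12.0
xyz units [-1.1621 -0.6781  0.1104] yaw units 0.3875
```

Emit:
{"op": "arm_command", "data": {
  "rows": [
    {"x":-0.1,"y":-0.067,"z":0,"yaw":0.033,"fingers":1},
    {"x":-0.2,"y":-0.133,"z":0,"yaw":0.066,"fingers":1},
    {"x":-0.29,"y":-0.2,"z":0,"yaw":0.1,"fingers":1},
    {"x":-0.39,"y":-0.267,"z":0,"yaw":0.13,"fingers":1},
    {"x":-0.48,"y":-0.33,"z":0,"yaw":0.165,"fingers":1},
    {"x":-0.585,"y":-0.4,"z":0.01,"yaw":0.196,"fingers":1},
    {"x":-0.68,"y":-0.44,"z":0.03,"yaw":0.23,"fingers":1},
    {"x":-0.78,"y":-0.49,"z":0.05,"yaw":0.27,"fingers":1}
  ]
}}

```text
time: 0.9
tool_pos: [0.4225, 0.2497, 0.3844]
ee_rot: [[-0.364, 0.931, 0.0], [0.931, 0.364, 0.0], [0.0, 0.0, -1.0]]
ft_force: [1.3, 0.3, 0.7]
finger_gap: 0.0919
grip_force: 0.0
```

```bash
python3 -c "
from h import *
rel((.53,.1285,.33),0.5)"
```

```text
t 0.9 pos [0.4225 0.2497 0.3844] ya 21.37 F [1.3 0.3 0.7] M [-0.03  0.03 -0.02] gap 0.0919 j6 -4.9
xyz units [-0.3801  0.1397  0.136 ] yaw units 0.1159
```

Emit:
{"op": "arm_command", "data": {
  "rows": [
    {"x":-0.09,"y":0.035,"z":0.03,"yaw":0.03,"fingers":1},
    {"x":-0.19,"y":0.07,"z":0.07,"yaw":0.06,"fingers":1},
    {"x":-0.28,"y":0.105,"z":0.1,"yaw":0.09,"fingers":1},
    {"x":-0.38,"y":0.14,"z":0.136,"yaw":0.116,"fingers":1},
    {"x":-0.38,"y":0.14,"z":0.136,"yaw":0.116,"fingers":1},
    {"x":-0.38,"y":0.14,"z":0.136,"yaw":0.116,"fingers":1},
    {"x":-0.38,"y":0.14,"z":0.136,"yaw":0.116,"fingers":1},
    {"x":-0.38,"y":0.14,"z":0.136,"yaw":0.116,"fingers":1}
  ]
}}

```text
time: 1.7
tool_pos: [0.5293, 0.1317, 0.3309]
ee_rot: [[-0.015, 1.0, 0.001], [1.0, 0.015, 0.0], [0.0, 0.001, -1.0]]
ft_force: [1.2, 0.0, 0.3]
finger_gap: 0.0917
grip_force: 0.0
```

Run:
```python
from h import *
im=env.get_image("wrist"); cv2.imwrite("pics/w1.png",im["frame"]); np.save("w1.npy",im,allow_pickle=True)
P=pts(im); print(-im["R"].T@im["t"],im["vfov"])
for zl,zh in((.03,.0395),(.0405,.05)):
    m=((P[...,2]>zl)&(P[...,2]<zh)&(im["z_map"]>0)&(P[...,1]>.09)&(P[...,1]<.26)).astype(np.uint8)
    k,l,st,_=cv2.connectedComponentsWithStats(m)
    for i in range(1,k):
        if st[i,4]>60: print(zl,st[i],cv2.minAreaRect(P[l==i][:,:2].astype(np.float32)*1000))
rel((.53,.1285,.199),0.5)
```

```text
[0.52791715 0.20190705 0.3111456 ] 71.157825600416
0.03 [140  60  31 163 961] ((427.52001953125, 177.72015380859375), (12.048188209533691, 164.63522338867188), 2.8531782627105713)
0.03 [ 246  177   42   41 1146] ((542.259521484375, 126.6930160522461), (43.968021392822266, 44.11528015136719), 0.9629308581352234)
0.0405 [258  76  21  22 333] ((540.4178466796875, 236.05010986328125), (17.865833282470703, 18.4517765045166), 49.10023880004883)
t 1.75 pos [0.5294 0.1316 0.3309] ya 0.88 F [ 0.3  0.2 -0.3] M [-0.05  0.04  0.03] gap 0.092 j6 0.4
xyz units [-0.0079  0.0012  0.3297] yaw units 0.0021
```

View pics/w1.png

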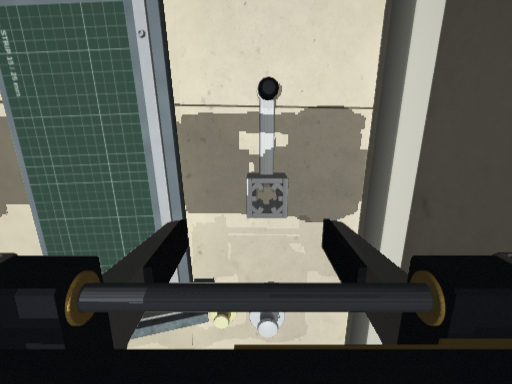

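The wrist view shows the lever arm running up the image, with the hub at (267,197) and knob at (268,88). By depth the hub is at (0.542, 0.127), the knob at (0.540, 0.236) and the hub top is 44 mm square, as expected. The jaws straddle the hub with room to spare, offset towards the robot.

Emit:
{"op": "arm_command", "data": {
  "rows": [
    {"x":-0.013,"y":0.004,"z":0.08,"yaw":0,"fingers":1},
    {"x":-0.013,"y":0.004,"z":0.16,"yaw":0,"fingers":1},
    {"x":-0.013,"y":0.004,"z":0.24,"yaw":0,"fingers":1},
    {"x":-0.013,"y":0.004,"z":0.3,"yaw":0,"fingers":1},
    {"x":-0.013,"y":0.004,"z":0.332,"yaw":0,"fingers":1},
    {"x":-0.013,"y":0.004,"z":0.332,"yaw":0,"fingers":1},
    {"x":-0.013,"y":0.004,"z":0.332,"yaw":0,"fingers":1},
    {"x":-0.013,"y":0.004,"z":0.332,"yaw":0,"fingers":1}
  ]
}}

```text
time: 2.55
tool_pos: [0.5324, 0.1256, 0.1993]
ee_rot: [[-0.014, 1.0, 0.003], [1.0, 0.014, 0.0], [-0.0, 0.003, -1.0]]
ft_force: [-0.4, -0.3, -0.7]
finger_gap: 0.0922
grip_force: 0.0
```

Emit:
{"op": "arm_command", "data": {
  "rows": [
    {"x":0,"y":0,"z":0,"yaw":0,"fingers":-1},
    {"x":0,"y":0,"z":0,"yaw":0,"fingers":-1},
    {"x":0,"y":0,"z":0,"yaw":0,"fingers":-1},
    {"x":0,"y":0,"z":0,"yaw":0,"fingers":-1},
    {"x":0,"y":0,"z":0,"yaw":0,"fingers":-1},
    {"x":0,"y":0,"z":0,"yaw":0,"fingers":-1},
    {"x":0,"y":0,"z":0,"yaw":0,"fingers":-1},
    {"x":0,"y":0,"z":0,"yaw":0,"fingers":-1}
  ]
}}

```text
time: 3.35
tool_pos: [0.5318, 0.1254, 0.1978]
ee_rot: [[-0.013, 1.0, 0.001], [1.0, 0.013, -0.0], [-0.0, 0.001, -1.0]]
ft_force: [2.3, 0.7, 1.4]
finger_gap: 0.0445
grip_force: 29.4
```

Emit:
{"op": "arm_command", "data": {
  "rows": [
    {"x":0,"y":-0.02,"z":-0.06,"yaw":0,"fingers":-1},
    {"x":0,"y":-0.05,"z":-0.13,"yaw":0,"fingers":-1},
    {"x":0,"y":-0.09,"z":-0.22,"yaw":0,"fingers":-1},
    {"x":0,"y":-0.15,"z":-0.3,"yaw":0,"fingers":-1},
    {"x":0,"y":-0.18,"z":-0.34,"yaw":0,"fingers":-1},
    {"x":-0.06,"y":-0.18,"z":-0.34,"yaw":0.04,"fingers":-1},
    {"x":-0.12,"y":-0.18,"z":-0.34,"yaw":0.08,"fingers":-1},
    {"x":-0.18,"y":-0.18,"z":-0.34,"yaw":0.12,"fingers":-1}
  ]
}}

```text
time: 4.15
tool_pos: [0.4597, 0.0519, 0.3328]
ee_rot: [[0.36, 0.933, -0.002], [0.933, -0.36, 0.0], [-0.001, -0.002, -1.0]]
ft_force: [-0.1, -0.2, -2.3]
finger_gap: 0.0441
grip_force: 29.4
```

```bash
python3 -c "
from h import *
rel((.461,-.131,.335),-108.6)"
```

```text
t 4.15 pos [0.4597 0.0519 0.3328] ya -21.08 F [-0.1 -0.2 -2.3] M [-0.1   0.13 -0.01] gap 0.0441 j6 12.5
xyz units [-0.4256  0.1676 -0.0055] yaw units 0.4862
```

Emit:
{"op": "arm_command", "data": {
  "rows": [
    {"x":-0.06,"y":0.024,"z":-0.005,"yaw":0.045,"fingers":-1},
    {"x":-0.12,"y":0.047,"z":-0.005,"yaw":0.09,"fingers":-1},
    {"x":-0.18,"y":0.071,"z":-0.005,"yaw":0.135,"fingers":-1},
    {"x":-0.24,"y":0.094,"z":-0.005,"yaw":0.18,"fingers":-1},
    {"x":-0.3,"y":0.118,"z":-0.005,"yaw":0.225,"fingers":-1},
    {"x":-0.36,"y":0.142,"z":-0.005,"yaw":0.27,"fingers":-1},
    {"x":-0.42,"y":0.167,"z":-0.005,"yaw":0.315,"fingers":-1},
    {"x":-0.425,"y":0.167,"z":-0.005,"yaw":0.36,"fingers":-1}
  ]
}}

```text
time: 4.95
tool_pos: [0.462, -0.1323, 0.3348]
ee_rot: [[0.998, 0.068, -0.002], [0.068, -0.998, 0.0], [-0.002, -0.0, -1.0]]
ft_force: [-0.1, 1.1, -1.0]
finger_gap: 0.0445
grip_force: 29.4
```

```bash
python3 -c "
from h import *
rel((.461,-.131,.335),-108.6)"
```

```text
t 4.95 pos [ 0.462  -0.1323  0.3348] ya -86.13 F [-0.1  1.1 -1. ] M [-0.    0.2   0.02] gap 0.0445 j6 55.7
xyz units [-0.0023 -0.0033 -0.0006] yaw units 0.1249
```

Emit:
{"op": "arm_command", "data": {
  "rows": [
    {"x":0,"y":0,"z":0,"yaw":0.04,"fingers":-1},
    {"x":0,"y":0,"z":0,"yaw":0.08,"fingers":-1},
    {"x":0,"y":0,"z":0,"yaw":0.125,"fingers":-1},
    {"x":0,"y":0,"z":0,"yaw":0.125,"fingers":-1},
    {"x":0,"y":0,"z":0,"yaw":0.125,"fingers":-1},
    {"x":0,"y":0,"z":0,"yaw":0.125,"fingers":-1},
    {"x":0,"y":0,"z":0,"yaw":0.125,"fingers":-1},
    {"x":0,"y":0,"z":0,"yaw":0.125,"fingers":-1}
  ]
}}

```text
time: 5.75
tool_pos: [0.4624, -0.1302, 0.3355]
ee_rot: [[0.951, -0.31, -0.0], [-0.31, -0.951, 0.0], [-0.0, -0.0, -1.0]]
ft_force: [0.1, 0.5, -1.6]
finger_gap: 0.0445
grip_force: 29.4
```

Run:
```python
from h import *
s=env.read_state()
im=env.get_image("wrist"); np.save("w2.npy",im,allow_pickle=True)
rel((.461,-.131,.335),-108.6,s)
F=im["frame"]; P=pts(im)
f=384/2/np.tan(np.radians(im["vfov"])/2)
c=im["R"]@np.array([.4805,-.2016,.072])+im["t"]; u,v=int(c[0]/c[2]*f+im["cx"]),int(c[1]/c[2]*f+im["cy"]); print("stem px",u,v)
crop=F[max(0,v-30):v+30,u-30:u+30]; big=cv2.resize(crop,(380,380),interpolation=cv2.INTER_CUBIC)
o=np.zeros((384,900,3),np.uint8);o[:,:512]=F;o[:380,515:895]=big
cv2.imwrite("pics/w2.png",cv2.resize(o,(800,341)))
def comp(zl,zh,reg=None):
    m=((P[...,2]>zl)&(P[...,2]<zh)&(im["z_map"]>0)&(np.hypot(P[...,0]-.5,P[...,1]+.215)<.12)).astype(np.uint8)
    k,l,st,_=cv2.connectedComponentsWithStats(m)
    for i in range(1,k):
        if st[i,4]>40: q=P[l==i]; print(zl,st[i],q.mean(0).round(4),[np.round(x,1) for x in cv2.minAreaRect(q[:,:2].astype(np.float32)*1000)], [np.round(x,4) for x in cv2.minEnclosingCircle(q[:,:2].astype(np.float32)*1000)])
comp(.045,.0515); comp(.0725,.078); comp(.0835,.0885); comp(.069,.0745)
```

```text
t 5.75 pos [ 0.4624 -0.1302  0.3355] ya -108.09 F [ 0.1  0.5 -1.6] M [-0.03  0.2   0.01] gap 0.0445 j6 77.9
xyz units [-0.0028  0.0031  0.0012] yaw units 0.0028
stem px 322 160
0.045 [241  89   8 101 520] [ 0.5267 -0.1413  0.0499] [array([ 518. , -138.8]), array([ 6.7, 95.9]), np.float64(71.1)] [array([ 518.2155, -138.1167]), np.float64(47.981)]
0.045 [  270    89   138   102 10774] [ 0.4923 -0.2256  0.0501] [array([ 489.4, -223.5]), array([126.6,  97.3]), np.float64(71.3)] [array([ 489.4183, -223.5262]), np.float64(79.1601)]
0.0725 [398  96  21  19 232] [ 0.5046 -0.2821  0.0758] [array([ 504.5, -282.8]), array([12. , 12.4]), np.float64(27.0)] [array([ 504.1074, -282.8087]), np.float64(7.967)]
0.0725 [310 145  18  25  52] [ 0.4866 -0.1983  0.0746] [array([ 486.2, -197.8]), array([10.8, 20.7]), np.float64(54.2)] [array([ 484.8414, -199.6432]), np.float64(10.8133)]
0.0835 [320 150  19  20 263] [ 0.4819 -0.2049  0.0856] [array([ 481.6, -205.6]), array([15.6, 15.7]), np.float64(8.7)] [array([ 481.8953, -205.2286]), np.float64(8.5349)]
0.069 [397  96  12  19  60] [ 0.5056 -0.2791  0.0717] [array([ 506. , -279.4]), array([ 7.3, 15.1]), np.float64(70.2)] [array([ 504.8014, -282.8335]), np.float64(7.563)]
0.069 [309 143  16  21  91] [ 0.49   -0.1989  0.072 ] [array([ 490.2, -198.9]), array([ 7.8, 18.7]), np.float64(43.5)] [array([ 488.615, -200.273]), np.float64(9.4596)]
```

View pics/w2.png

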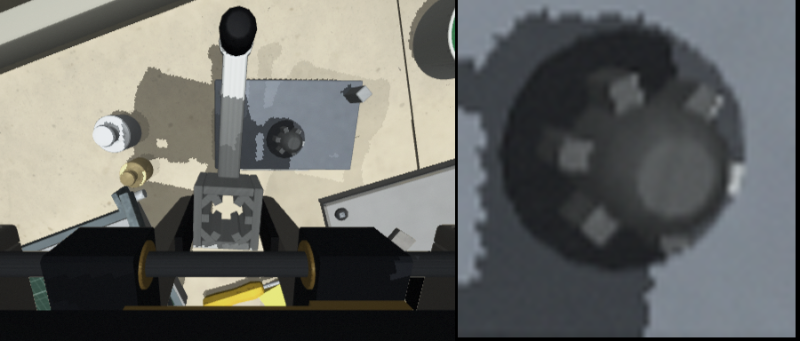

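The wrist view shows the held lever pointing up the image, the stem at (285,140) in the scaled view, and the square stop at (357,93). The enlargement shows all six spline ends clearly at about (627,93), (707,100), (737,180), (675,245), (600,226) and (575,156). I'll turn these into angles and measure the held lever as well.

Run:
```python
from h import *
im=np.load("w2.npy",allow_pickle=True).item()
px=[(627,93),(707,100),(737,180),(675,245),(600,226),(575,156)]
W=np.array([ray(im,292+(x-458)/5.63-.4,130+y/5.63-.4,.072)[:2] for x,y in px])
c=W.mean(0); d=W-c; print("centre",c.round(4),"r mm",(np.hypot(*d.T)*1000).round(1))
a=np.degrees(np.arctan2(d[:,1],d[:,0])); print(a.round(1)); m=np.degrees(np.angle(np.exp(6j*np.radians(a)).mean()))/6; print("spline angles mod 60:",m)
P=pts(im); z=.3355-.198
for n,zl,zh in(("hub",z+.032,z+.04),("knob",z+.041,z+.047)):
    k,l,st,_=cv2.connectedComponentsWithStats(((P[...,2]>zl)&(P[...,2]<zh)&(im["z_map"]>0)).astype(np.uint8))
    for i in range(1,k):
        if st[i,4]>80: q=P[l==i];print(n,st[i],q[:,2].mean().round(4),[np.round(x,1) for x in cv2.minAreaRect(q[:,:2].astype(np.float32)*1000)])
p=np.array([.4624,-.1302]);print("tcp",p)
```

```text
centre [ 0.4807 -0.2056] r mm [12.8 13.2 13.8 13.4 12.5 12.9]
[   4.9  -54.2 -116.7 -179.1  121.8   63.9]
spline angles mod 60: 3.4284736865353533
hub [248  41  38  18 176] 0.1742 [array([ 561.1, -169. ]), array([17.5,  5.5]), np.float64(67.1)]
hub [ 189  206  132   76 4099] 0.1735 [array([ 465.5, -131.9]), array([73. , 44.9]), np.float64(68.9)]
knob [ 247    7   42   46 1420] 0.181 [array([ 567.5, -171.8]), array([18.5, 18.2]), np.float64(16.8)]
knob [185 238  31  37 182] 0.1815 [array([ 473.7, -108.7]), array([24.9, 12.5]), np.float64(19.5)]
knob [294 239  31  35 184] 0.1815 [array([ 458.6, -156. ]), array([12.4, 24.4]), np.float64(33.6)]
tcp [ 0.4624 -0.1302]
```

Run:
```python
from h import *
im=np.load("w2.npy",allow_pickle=True).item(); P=pts(im); R=im["R"]
s=env.read_state(); E=s["ee_rot"]; p=s["tool_pos"]
L=((P-p)@E)*1000   # tool coords mm
print("cam in tool",(( -R.T@im["t"]-p)@E*1000).round(1))
v=im["z_map"]>0
z=L[...,2]
arm=v&(abs(z-184)<3)&(L[...,0]>26)&(L[...,0]<98)&(abs(L[...,1])<25)
q=L[arm]; 
for lo in range(26,98,12):
    k=q[(q[:,0]>=lo)&(q[:,0]<lo+12)]
    if len(k)>10: print("arm x",lo+6,"y",np.percentile(k[:,1],[1,50,99]).round(1),"z",np.median(k[:,2]).round(1))
hub=v&(abs(z-162)<2.5)&(abs(L[...,0])<28)&(abs(L[...,1])<21)
q=L[hub]; print("hub n",len(q), q.min(0).round(1),q.max(0).round(1))
for y in range(-20,20,8):
    k=q[(q[:,1]>=y)&(q[:,1]<y+8)]
    print("hub y",y+4,"xmax",np.percentile(k[:,0],[1,99]).round(1))
kn=v&(abs(z-154)<3)&(L[...,0]>80); q=L[kn][:,:2].astype(np.float32); print("knob",cv2.minEnclosingCircle(q),q.mean(0))
```

```text
cam in tool [71.3  1.  19.7]
arm x 32 y [-18.    1.9  10.2] z 183.8
arm x 44 y [-4.4  3.1 11.2] z 183.8
arm x 56 y [-4.3  3.7 11.6] z 183.8
arm x 68 y [-3.6  4.2 12.3] z 183.8
arm x 80 y [-2.9  5.  12.9] z 183.8
arm x 92 y [-2.2  5.8 13.5] z 183.8
hub n 3306 [-19.6 -21.  159.8] [ 26.6  21.  164.5]
hub y -16 xmax [-17.   26.2]
hub y -8 xmax [-17.7  26. ]
hub y 0 xmax [-17.8  25.8]
hub y 8 xmax [-18.5  25.2]
hub y 16 xmax [-18.5  24.5]
knob ((112.80413818359375, 6.707367420196533), 9.583600997924805) [112.46878     6.8302064]
```

```bash
python3 -c "
from h import *
rel((.4779,-.2046,.30),-83.7)"
```

```text
t 5.8 pos [ 0.4625 -0.1302  0.3355] ya -108.1 F [ 0.2  0.7 -1.5] M [0.   0.18 0.06] gap 0.0448 j6 77.9
xyz units [0.0945 0.1649 0.0888] yaw units -0.1356
```

Emit:
{"op": "arm_command", "data": {
  "rows": [
    {"x":0.03,"y":0.05,"z":0,"yaw":-0.035,"fingers":-1},
    {"x":0.06,"y":0.1,"z":0,"yaw":-0.07,"fingers":-1},
    {"x":0.0945,"y":0.165,"z":0,"yaw":-0.105,"fingers":-1},
    {"x":0.0945,"y":0.165,"z":0.03,"yaw":-0.1356,"fingers":-1},
    {"x":0.0945,"y":0.165,"z":0.089,"yaw":-0.1356,"fingers":-1},
    {"x":0.0945,"y":0.165,"z":0.089,"yaw":-0.1356,"fingers":-1},
    {"x":0.0945,"y":0.165,"z":0.089,"yaw":-0.1356,"fingers":-1},
    {"x":0.0945,"y":0.165,"z":0.089,"yaw":-0.1356,"fingers":-1}
  ]
}}

```text
time: 6.6
tool_pos: [0.4783, -0.2048, 0.3011]
ee_rot: [[0.994, 0.11, 0.002], [0.11, -0.994, -0.001], [0.001, 0.001, -1.0]]
ft_force: [-0.5, 0.2, -1.5]
finger_gap: 0.0442
grip_force: 29.4
```

Run:
```python
from h import *
rel((.4779,-.2046,.283),-83.7)
s=env.read_state(); im=env.get_image("wrist"); np.save("w3.npy",im,allow_pickle=True)
P=pts(im); L=((P-s["tool_pos"])@s["ee_rot"])*1000
m=(abs(L[...,0]-3)<14)&(abs(L[...,1])<14)&(P[...,2]<.092)&(im["z_map"]>0)
print("through bore:",m.sum(),P[m].round(4)[::20])
F=im["frame"]; v,u=np.where((abs(L[...,2]-162)<3)&(abs(L[...,0])<25)&(abs(L[...,1])<22)); print(u.min(),u.max(),v.min(),v.max())
c=F[v.min()-10:v.max()+10,u.min()-10:u.max()+10]; cv2.imwrite("pics/w3.png",cv2.resize(c,None,fx=5,fy=5,interpolation=cv2.INTER_CUBIC))
```

```text
t 6.6 pos [ 0.4783 -0.2048  0.3011] ya -83.71 F [-0.5  0.2 -1.5] M [-0.02  0.14  0.  ] gap 0.0442 j6 47.2
xyz units [-0.0009 -0.0006  0.0453] yaw units -0.0
through bore: 111 [[ 0.4938 -0.1899  0.0544]
 [ 0.4922 -0.1953  0.053 ]
 [ 0.4788 -0.2063  0.0871]
 [ 0.4761 -0.2035  0.0852]
 [ 0.4758 -0.2098  0.0848]
 [ 0.4732 -0.207   0.0832]]
214 292 209 281
```

View pics/w3.png

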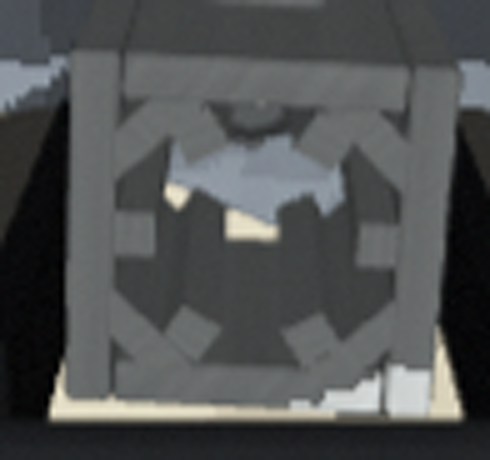

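The crop shows the hub from above, with all six bore splines visible around about (257,237) and the stem tip just visible through the bore at about (258,115). I'll use this to refine the bore centre.

Run:
```python
from h import *
im=np.load("w3.npy",allow_pickle=True).item()
c=[]
for x,y in[(257,239),(255,237),(259,234)]: c.append(ray(im,204+x/5-.4,199+y/5-.4,.139))
c=np.mean(c,0); print("bore",c)
a=ray(im,204+27-.4,199+233/5-.4,.139);b=ray(im,204+76-.4,199+49-.4,.139); d=b-a; print("spline pair angle",np.degrees(np.arctan2(d[1],d[0])),"-> arm",np.degrees(np.arctan2(d[1],d[0]))+90,np.hypot(*d[:2]))
s=env.read_state();print((c-s["tool_pos"])@s["ee_rot"]*1000)
P=pts(im)
m=(np.hypot(P[...,0]-.4812,P[...,1]+.2054)<.014)&(P[...,2]>.0845)&(P[...,2]<.09)&(im["z_map"]>0)
print(P[m].min(0),P[m].max(0),m.sum())
```

```text
bore [ 0.48171049 -0.20585555  0.139     ]
spline pair angle -86.8152177537121 -> arm 3.184782246287895 0.028344847641220278
[  2.98634511   1.15262018 162.2927807 ]
[ 0.47463938 -0.21109199  0.08480564] [ 0.47900547 -0.20254649  0.08763957] 49
```

Emit:
{"op": "arm_command", "data": {
  "rows": [
    {"x":-0.001,"y":-0.001,"z":0.02,"yaw":0,"fingers":-1},
    {"x":-0.001,"y":-0.001,"z":0.035,"yaw":0,"fingers":-1},
    {"x":-0.001,"y":-0.001,"z":0.045,"yaw":0,"fingers":-1},
    {"x":-0.001,"y":-0.001,"z":0.05,"yaw":0,"fingers":-1},
    {"x":-0.001,"y":-0.001,"z":0.055,"yaw":0,"fingers":-1},
    {"x":-0.001,"y":-0.001,"z":0.06,"yaw":0,"fingers":-1},
    {"x":-0.001,"y":-0.001,"z":0.06,"yaw":0,"fingers":-1},
    {"x":-0.001,"y":-0.001,"z":0.06,"yaw":0,"fingers":-1}
  ]
}}

```text
time: 7.45
tool_pos: [0.4775, -0.2043, 0.276]
ee_rot: [[0.994, 0.109, 0.0], [0.109, -0.994, -0.0], [0.0, 0.0, -1.0]]
ft_force: [-0.5, 0.6, -1.3]
finger_gap: 0.0444
grip_force: 29.4
```

```bash
python3 -c "
from h import *
rel((.4779,-.2046,.252),-83.7)"
```

```text
t 7.45 pos [ 0.4775 -0.2043  0.276 ] ya -83.73 F [-0.5  0.6 -1.3] M [-0.03  0.19  0.02] gap 0.0444 j6 47.2
xyz units [0.001  0.0008 0.0599] yaw units -0.0001
```

Emit:
{"op": "arm_command", "data": {
  "rows": [
    {"x":0,"y":0,"z":0.004,"yaw":0,"fingers":-1},
    {"x":0,"y":0,"z":0.008,"yaw":0,"fingers":-1},
    {"x":0,"y":0,"z":0.012,"yaw":0,"fingers":-1},
    {"x":0,"y":0,"z":0.015,"yaw":0,"fingers":-1},
    {"x":0,"y":0,"z":0.0175,"yaw":0,"fingers":-1},
    {"x":0,"y":0,"z":0.02,"yaw":0,"fingers":-1},
    {"x":0,"y":0,"z":0.02,"yaw":0,"fingers":-1},
    {"x":0,"y":0,"z":0.02,"yaw":0,"fingers":-1}
  ]
}}

```text
time: 8.25
tool_pos: [0.4774, -0.2043, 0.2679]
ee_rot: [[0.994, 0.109, 0.0], [0.109, -0.994, -0.0], [0.0, 0.0, -1.0]]
ft_force: [0.1, 0.1, -2.5]
finger_gap: 0.0444
grip_force: 29.4
```

Emit:
{"op": "arm_command", "data": {
  "rows": [
    {"x":0,"y":0,"z":0.003,"yaw":0,"fingers":-1},
    {"x":0,"y":0,"z":0.006,"yaw":0,"fingers":-1},
    {"x":0,"y":0,"z":0.009,"yaw":0,"fingers":-1},
    {"x":0,"y":0,"z":0.012,"yaw":0,"fingers":-1},
    {"x":0,"y":0,"z":0.014,"yaw":0,"fingers":-1},
    {"x":0,"y":0,"z":0.016,"yaw":0,"fingers":-1},
    {"x":0,"y":0,"z":0.016,"yaw":0,"fingers":-1},
    {"x":0,"y":0,"z":0.016,"yaw":0,"fingers":-1}
  ]
}}

```text
time: 9.05
tool_pos: [0.4774, -0.2043, 0.2615]
ee_rot: [[0.994, 0.109, 0.0], [0.109, -0.994, 0.0], [0.0, -0.0, -1.0]]
ft_force: [0.4, 0.1, -1.1]
finger_gap: 0.0444
grip_force: 29.4
```

Emit:
{"op": "arm_command", "data": {
  "rows": [
    {"x":0,"y":0,"z":0.004,"yaw":0,"fingers":-1},
    {"x":0,"y":0,"z":0.008,"yaw":0,"fingers":-1},
    {"x":0,"y":0,"z":0.012,"yaw":0,"fingers":-1},
    {"x":0,"y":0,"z":0.015,"yaw":0,"fingers":-1},
    {"x":0,"y":0,"z":0.018,"yaw":0,"fingers":-1},
    {"x":0,"y":0,"z":0.0205,"yaw":0,"fingers":-1},
    {"x":0,"y":0,"z":0.0205,"yaw":0,"fingers":-1},
    {"x":0,"y":0,"z":0.0205,"yaw":0,"fingers":-1}
  ]
}}

```text
time: 9.85
tool_pos: [0.4774, -0.2043, 0.2533]
ee_rot: [[0.994, 0.109, 0.0], [0.109, -0.994, -0.0], [0.0, 0.0, -1.0]]
ft_force: [-0.4, -0.3, -1.8]
finger_gap: 0.0441
grip_force: 29.4
```

Almost home; I'll touch the collar in half-millimetre steps.

Emit:
{"op": "arm_command", "data": {
  "rows": [
    {"x":0,"y":0,"z":0.001,"yaw":0,"fingers":-1},
    {"x":0,"y":0,"z":0.001,"yaw":0,"fingers":-1},
    {"x":0,"y":0,"z":0.002,"yaw":0,"fingers":-1},
    {"x":0,"y":0,"z":0.002,"yaw":0,"fingers":-1},
    {"x":0,"y":0,"z":0.003,"yaw":0,"fingers":-1},
    {"x":0,"y":0,"z":0.003,"yaw":0,"fingers":-1},
    {"x":0,"y":0,"z":0.004,"yaw":0,"fingers":-1},
    {"x":0,"y":0,"z":0.004,"yaw":0,"fingers":-1}
  ]
}}

```text
time: 10.65
tool_pos: [0.4774, -0.2043, 0.2518]
ee_rot: [[0.994, 0.109, 0.0], [0.109, -0.994, -0.0], [0.0, 0.0, -1.0]]
ft_force: [-0.1, 0.4, -1.4]
finger_gap: 0.0444
grip_force: 29.4
```

Emit:
{"op": "arm_command", "data": {
  "rows": [
    {"x":0,"y":0,"z":0.001,"yaw":0,"fingers":-1},
    {"x":0,"y":0,"z":0.001,"yaw":0,"fingers":-1},
    {"x":0,"y":0,"z":0.002,"yaw":0,"fingers":-1},
    {"x":0,"y":0,"z":0.002,"yaw":0,"fingers":-1},
    {"x":0,"y":0,"z":0.003,"yaw":0,"fingers":-1},
    {"x":0,"y":0,"z":0.003,"yaw":0,"fingers":-1},
    {"x":0,"y":0,"z":0.003,"yaw":0,"fingers":-1},
    {"x":0,"y":0,"z":0.003,"yaw":0,"fingers":-1}
  ]
}}

```text
time: 11.45
tool_pos: [0.4775, -0.2044, 0.2516]
ee_rot: [[0.994, 0.109, -0.0], [0.109, -0.994, -0.0], [-0.0, 0.0, -1.0]]
ft_force: [-3.9, 2.4, 9.8]
finger_gap: 0.0444
grip_force: 29.4
```

Seated on the collar: 10 N at the expected height of 0.2516. Now I'll swing the lever, turning about the bore axis.

Emit:
{"op": "arm_command", "data": {
  "rows": [
    {"x":0.0002,"y":-0.0005,"z":-0.0008,"yaw":0.0222,"fingers":-1},
    {"x":0.0005,"y":-0.001,"z":-0.0008,"yaw":0.0444,"fingers":-1},
    {"x":0.0008,"y":-0.0015,"z":-0.0008,"yaw":0.0667,"fingers":-1},
    {"x":0.0011,"y":-0.002,"z":-0.0008,"yaw":0.0889,"fingers":-1},
    {"x":0.0014,"y":-0.0024,"z":-0.0008,"yaw":0.111,"fingers":-1},
    {"x":0.0018,"y":-0.0028,"z":-0.0008,"yaw":0.133,"fingers":-1},
    {"x":0.0022,"y":-0.0032,"z":-0.0008,"yaw":0.156,"fingers":-1},
    {"x":0.0027,"y":-0.0035,"z":-0.0008,"yaw":0.178,"fingers":-1}
  ]
}}

```text
time: 12.25
tool_pos: [0.4785, -0.2029, 0.2517]
ee_rot: [[0.9, -0.437, 0.0], [-0.437, -0.9, -0.0], [0.0, 0.0, -1.0]]
ft_force: [-3.6, 1.3, 7.0]
finger_gap: 0.0442
grip_force: 29.3
```

```bash
python3 -c "
from h import *
rel((.4779,-.2046,.252),-83.7-66.9)"
```

```text
t 12.25 pos [ 0.4785 -0.2029  0.2517] ya -115.9 F [-3.6  1.3  7. ] M [0.33 0.82 0.1 ] gap 0.0442 j6 79.6
xyz units [ 0.0005  0.0045 -0.0008] yaw units 0.1928
```

Emit:
{"op": "arm_command", "data": {
  "rows": [
    {"x":0.0002,"y":-0.0005,"z":-0.0004,"yaw":0.0222,"fingers":-1},
    {"x":0.0005,"y":-0.001,"z":-0.0004,"yaw":0.0444,"fingers":-1},
    {"x":0.0008,"y":-0.0015,"z":-0.0004,"yaw":0.0667,"fingers":-1},
    {"x":0.0011,"y":-0.002,"z":-0.0004,"yaw":0.0889,"fingers":-1},
    {"x":0.0014,"y":-0.0024,"z":-0.0004,"yaw":0.111,"fingers":-1},
    {"x":0.0018,"y":-0.0028,"z":-0.0004,"yaw":0.133,"fingers":-1},
    {"x":0.0022,"y":-0.0032,"z":-0.0004,"yaw":0.156,"fingers":-1},
    {"x":0.0022,"y":-0.0032,"z":-0.0004,"yaw":0.156,"fingers":-1}
  ]
}}

```text
time: 13.05
tool_pos: [0.4797, -0.2019, 0.2517]
ee_rot: [[0.589, -0.808, -0.001], [-0.808, -0.589, 0.0], [-0.001, 0.0, -1.0]]
ft_force: [-4.8, 2.9, 7.2]
finger_gap: 0.0444
grip_force: 29.4
```

```bash
python3 -c "
from h import *
rel((.4779,-.2046,.252),-83.7-66.9)"
```

```text
t 13.05 pos [ 0.4797 -0.2019  0.2517] ya -143.92 F [-4.8  2.9  7.2] M [ 0.44  0.84 -0.04] gap 0.0444 j6 107.8
xyz units [ 0.0028  0.0075 -0.0008] yaw units 0.0371
```

Emit:
{"op": "arm_command", "data": {
  "rows": [
    {"x":0,"y":-0.0001,"z":0,"yaw":0.0055,"fingers":-1},
    {"x":0.0001,"y":-0.0002,"z":0,"yaw":0.011,"fingers":-1},
    {"x":0.0001,"y":-0.0004,"z":0,"yaw":0.0167,"fingers":-1},
    {"x":0.0002,"y":-0.0005,"z":0,"yaw":0.022,"fingers":-1},
    {"x":0.0002,"y":-0.0006,"z":0,"yaw":0.0265,"fingers":-1},
    {"x":0.0003,"y":-0.0007,"z":0,"yaw":0.03,"fingers":-1},
    {"x":0.0003,"y":-0.0007,"z":0,"yaw":0.03,"fingers":-1},
    {"x":0.0003,"y":-0.0007,"z":0,"yaw":0.03,"fingers":-1}
  ]
}}

```text
time: 13.85
tool_pos: [0.4799, -0.2018, 0.2517]
ee_rot: [[0.512, -0.859, -0.001], [-0.859, -0.512, 0.0], [-0.001, 0.001, -1.0]]
ft_force: [-3.9, 2.4, 7.8]
finger_gap: 0.0441
grip_force: 29.3
```

```bash
python3 -c "
from h import *
rel((.4779,-.2046,.252),-83.7-66.9)"
```

```text
t 13.85 pos [ 0.4799 -0.2018  0.2517] ya -149.22 F [-3.9  2.4  7.8] M [0.55 0.97 0.08] gap 0.0441 j6 113.1
xyz units [ 0.0033  0.0079 -0.0008] yaw units 0.0077
```

Emit:
{"op": "arm_command", "data": {
  "rows": [
    {"x":0,"y":0,"z":0,"yaw":0.002,"fingers":-1},
    {"x":0,"y":-0.0001,"z":0,"yaw":0.004,"fingers":-1},
    {"x":0,"y":-0.0001,"z":0,"yaw":0.006,"fingers":-1},
    {"x":0,"y":-0.0002,"z":0,"yaw":0.008,"fingers":-1},
    {"x":0.0001,"y":-0.0002,"z":0,"yaw":0.01,"fingers":-1},
    {"x":0.0001,"y":-0.0002,"z":0,"yaw":0.01,"fingers":-1},
    {"x":0.0001,"y":-0.0002,"z":0,"yaw":0.01,"fingers":-1},
    {"x":0.0001,"y":-0.0002,"z":0,"yaw":0.01,"fingers":-1}
  ]
}}

```text
time: 14.65
tool_pos: [0.48, -0.2018, 0.2517]
ee_rot: [[0.485, -0.875, -0.001], [-0.875, -0.485, 0.0], [-0.001, 0.001, -1.0]]
ft_force: [-3.0, 2.0, 7.7]
finger_gap: 0.0446
grip_force: 29.3
```

Run:
```python
from h import *
s=env.read_state(); rel((.4779,-.2046,.252),-83.7-66.9,s)
im=env.get_image("wrist"); np.save("w4.npy",im,allow_pickle=True)
P=pts(im); c=np.array([.4812,-.2054]); d=P[...,:2]-c; r=np.hypot(d[...,0],d[...,1]); a=np.degrees(np.arctan2(d[...,1],d[...,0])); v=im["z_map"]>0
m=v&(r>30)&(r<95)&(abs(P[...,2]-.068)<.003)&(abs(a+63)<15)
for lo in(30,45,60,75):
    k=m&(r*1000>lo)&(r*1000<lo+15); q=P[k]; 
    if len(q): print(lo,len(q),q.mean(0).round(4),"ang",np.median(a[k]).round(2))
q=P[m]; dd,x0=cv2.fitLine(q[:,:2].astype(np.float32),cv2.DIST_L2,0,.01,.01).reshape(2,2); print("arm dir",np.degrees(np.arctan2(dd[1],dd[0])))
k=v&(r>.09)&(P[...,2]>.095)&(P[...,2]<.102)&(r<.13); q=P[k]; cc=cv2.minEnclosingCircle(q[:,:2].astype(np.float32)*1000); print("knob",cc,q[:,2].mean(),"expected",c+.11*np.array([np.cos(np.radians(-63.7)),np.sin(np.radians(-63.7))]))
o=im["frame"];cv2.imwrite("pics/w4.png",o)
```

```text
t 14.65 pos [ 0.48   -0.2018  0.2517] ya -151.0 F [-3.   2.   7.7] M [0.49 0.87 0.18] gap 0.0446 j6 114.9
xyz units [ 0.0035  0.0081 -0.0008] yaw units -0.0022Traceback (most recent call last):
  File "<stdin>", line 9, in <module>
cv2.error: OpenCV(4.12.0) /io/opencv/modules/imgproc/src/linefit.cpp:50: error: (-215:Assertion failed) count > 0 in function 'fitLine2D_wods'
```

Run:
```python
from h import *
im=np.load("w4.npy",allow_pickle=True).item(); cv2.imwrite("pics/w4.png",im["frame"])
P=pts(im); c=np.array([.4812,-.2054]); d=P[...,:2]-c; r=np.hypot(d[...,0],d[...,1]); v=im["z_map"]>0
f=384/2/np.tan(np.radians(im["vfov"])/2)
for h in(.05,.068,.098):
    X=np.array([*(c+.06*np.array([.44,-.9])),h]); k=im["R"]@X+im["t"]; u,w=int(k[0]/k[2]*f+im["cx"]),int(k[1]/k[2]*f+im["cy"]); print(h,u,w,P[w,u] if 0<=w<384 else '')
```

```text
0.05 259 137 [ 0.50848585 -0.26008985  0.06887846]
0.068 259 138 [ 0.50820579 -0.25958564  0.06899177]
0.098 260 141 [ 0.50676208 -0.25828476  0.06753416]
```

View pics/w4.png

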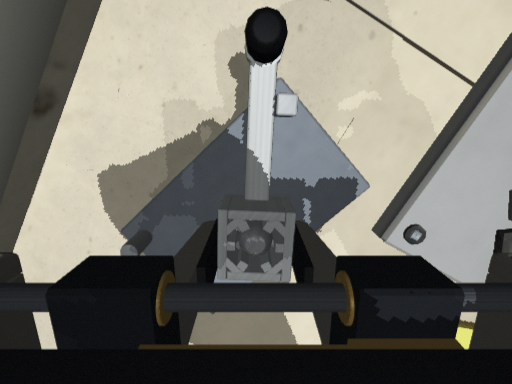

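The view shows the arm's right edge (about column 274, row 103) next to the square stop's left edge (about column 276), so they are nearly touching. I'll turn further in small steps and watch the wrist moment.

Emit:
{"op": "arm_command", "data": {
  "rows": [
    {"x":0,"y":0,"z":0,"yaw":0.003,"fingers":-1},
    {"x":0,"y":-0.0001,"z":0,"yaw":0.006,"fingers":-1},
    {"x":0,"y":-0.0002,"z":0,"yaw":0.008,"fingers":-1},
    {"x":0,"y":-0.0002,"z":0,"yaw":0.01,"fingers":-1},
    {"x":0,"y":-0.0002,"z":0,"yaw":0.012,"fingers":-1},
    {"x":0,"y":-0.0003,"z":0,"yaw":0.014,"fingers":-1},
    {"x":0,"y":-0.0003,"z":0,"yaw":0.014,"fingers":-1},
    {"x":0,"y":-0.0003,"z":0,"yaw":0.014,"fingers":-1}
  ]
}}

```text
time: 15.5
tool_pos: [0.4803, -0.2022, 0.2517]
ee_rot: [[0.447, -0.895, 0.0], [-0.895, -0.447, -0.001], [0.001, 0.001, -1.0]]
ft_force: [-2.7, -0.2, 5.1]
finger_gap: 0.0438
grip_force: 29.9
```

```bash
cat > look.py <<'E'
from h import *
s=env.read_state(); rel((.4779,-.2046,.252),-83.7-66.9,s)
im=env.get_image("wrist"); P=pts(im); c=np.array([.4812,-.2054]); d=P[...,:2]-c; r=np.hypot(d[...,0],d[...,1])*1000; a=np.degrees(np.arctan2(d[...,1],d[...,0])); v=im["z_map"]>0
m=v&(r>28)&(r<95)&(abs(P[...,2]-.068)<.003)&(abs(a+63)<12)
q=P[m]; dd,x0=cv2.fitLine(q[:,:2].astype(np.float32)*1000,cv2.DIST_L2,0,.01,.01).reshape(2,2); print("arm dir",np.degrees(np.arctan2(dd[1],dd[0])).round(2),"z",np.median(q[:,2]).round(4))
k=v&(r>90)&(P[...,2]>.094)&(P[...,2]<.104)&(r<130); q=P[k]; cc=cv2.minEnclosingCircle(q[:,:2].astype(np.float32)*1000); print("knob",cc,np.median(q[:,2]),"ang",np.median(a[k]),"expected",(c*1000+110*np.array([np.cos(np.radians(-63.7)),np.sin(np.radians(-63.7))])).round(1))
n=np.array([np.sin(np.radians(63.7)),np.cos(np.radians(63.7))])  # across arm, +: away from the square stop
for nm,lo,hi in(("arm",.066,.0705),("stop",.0735,.079)):
    g=v&(r>74)&(r<88)&(P[...,2]>lo)&(P[...,2]<hi)&(abs(a+68)<16); print(nm,g.sum(),np.percentile(d[g]@n*1000,[2,98]).round(1))
E
python3 look.py
```

```text
t 15.5 pos [ 0.4803 -0.2022  0.2517] ya -153.46 F [-2.7 -0.2  5.1] M [0.21 0.66 0.69] gap 0.0438 j6 117.4
xyz units [ 0.0027  0.0082 -0.0007] yaw units -0.0159
arm dir -64.13 z 0.068
knob ((529.7874145507812, -303.9918518066406), 9.759172439575195) 0.09744756861059312 ang -63.6930085828394 expected [ 529.9 -304. ]
arm 689 [-7.6  7.6]
stop 482 [-19.6  -8.2]
```

Contact: the wrist moment rose to 0.69 N m and the knob is within 0.2 mm of the expected closed point. Releasing.

Emit:
{"op": "arm_command", "data": {
  "rows": [
    {"x":0,"y":0,"z":0,"yaw":0,"fingers":1},
    {"x":0,"y":0,"z":0,"yaw":0,"fingers":1},
    {"x":0,"y":0,"z":0,"yaw":0,"fingers":1},
    {"x":0,"y":0,"z":0,"yaw":0,"fingers":1},
    {"x":0,"y":0,"z":0,"yaw":0,"fingers":1},
    {"x":0,"y":0,"z":0,"yaw":0,"fingers":1},
    {"x":0,"y":0,"z":0,"yaw":0,"fingers":1},
    {"x":0,"y":0,"z":0,"yaw":0,"fingers":1}
  ]
}}

```text
time: 16.35
tool_pos: [0.4802, -0.2019, 0.251]
ee_rot: [[0.445, -0.895, 0.0], [-0.895, -0.445, -0.0], [0.0, -0.0, -1.0]]
ft_force: [-0.4, -0.1, -0.3]
finger_gap: 0.0922
grip_force: 0.0
```

Emit:
{"op": "arm_command", "data": {
  "rows": [
    {"x":0,"y":0,"z":-0.02,"yaw":0,"fingers":1},
    {"x":0,"y":0,"z":-0.06,"yaw":0,"fingers":1},
    {"x":0,"y":0,"z":-0.1,"yaw":0,"fingers":1},
    {"x":0,"y":0,"z":-0.15,"yaw":0,"fingers":1},
    {"x":0,"y":0,"z":-0.2,"yaw":0,"fingers":1},
    {"x":0,"y":0,"z":-0.2,"yaw":0,"fingers":1},
    {"x":0,"y":0,"z":-0.2,"yaw":0,"fingers":1},
    {"x":0,"y":0,"z":-0.2,"yaw":0,"fingers":1}
  ]
}}

```text
time: 17.15
tool_pos: [0.4798, -0.2016, 0.3298]
ee_rot: [[0.445, -0.895, -0.002], [-0.895, -0.445, 0.001], [-0.002, 0.001, -1.0]]
ft_force: [0.0, 0.0, -0.6]
finger_gap: 0.0918
grip_force: 0.0
```

```bash
cat >> look.py <<'E'
g=v&(r<30)&(P[...,2]>.08)&(P[...,2]<.1); h=P[g]; print("hub top z",np.median(h[:,2]),[np.round(x,1) for x in cv2.minAreaRect(h[:,:2].astype(np.float32)*1000)])
cv2.imwrite("pics/w5.png",im["frame"])
E
python3 look.py
```

```text
t 17.15 pos [ 0.4798 -0.2016  0.3298] ya -153.57 F [ 0.   0.  -0.6] M [ 0.05  0.1  -0.01] gap 0.0918 j6 117.5
xyz units [0.0049 0.0073 0.1945] yaw units -0.0165
arm dir -63.25 z 0.068
knob ((530.7800903320312, -303.4352722167969), 9.718628883361816) 0.0974968531151867 ang -63.16351935480952 expected [ 529.9 -304. ]
arm 310 [-6.6  8. ]
stop 219 [-19.7  -8.1]
hub top z 0.08957453087184031 [array([ 481.3, -205.8]), array([44.1, 44.2]), np.float64(27.1)]
```

View pics/w5.png

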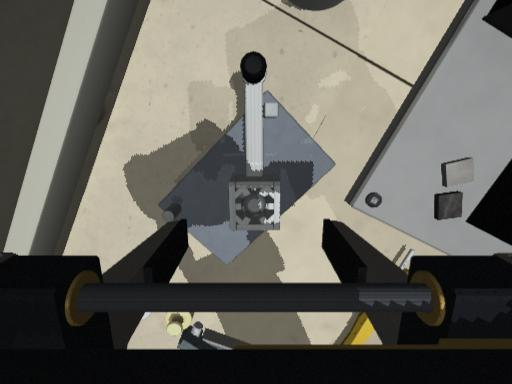

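Hub top is at 0.0896 m, so it is fully home. The view shows the knob at (254,67) and the stop at (271,110), but the lever may have relaxed by about 0.5° on release. I'll nudge the knob gently with one finger to be sure.

```bash
python3 -c "
from h import *
rel((.5304,-.3037,.263),-153.5)"
```

```text
t 17.2 pos [ 0.4798 -0.2016  0.3296] ya -153.57 F [ 0.2 -0.3  0.8] M [ 0.04  0.15 -0.02] gap 0.092 j6 117.5
xyz units [0.2852 0.     0.166 ] yaw units -0.0004
```

Emit:
{"op": "arm_command", "data": {
  "rows": [
    {"x":0.1,"y":0,"z":0,"yaw":0,"fingers":-0.13},
    {"x":0.2,"y":0,"z":0,"yaw":0,"fingers":-0.13},
    {"x":0.285,"y":0,"z":0,"yaw":0,"fingers":-0.13},
    {"x":0.285,"y":0,"z":0,"yaw":0,"fingers":-0.13},
    {"x":0.285,"y":0,"z":0.06,"yaw":0,"fingers":-0.13},
    {"x":0.285,"y":0,"z":0.12,"yaw":0,"fingers":-0.13},
    {"x":0.285,"y":0,"z":0.166,"yaw":0,"fingers":-0.13},
    {"x":0.285,"y":0,"z":0.166,"yaw":0,"fingers":-0.13}
  ]
}}

```text
time: 18.0
tool_pos: [0.5294, -0.3022, 0.2604]
ee_rot: [[0.445, -0.895, -0.006], [-0.895, -0.445, 0.006], [-0.008, 0.003, -1.0]]
ft_force: [0.2, 0.7, -0.6]
finger_gap: 0.04
grip_force: 0.0
```

Emit:
{"op": "arm_command", "data": {
  "rows": [
    {"x":0,"y":0.005,"z":0,"yaw":0,"fingers":-0.13},
    {"x":0,"y":0.01,"z":0,"yaw":0,"fingers":-0.13},
    {"x":0,"y":0.015,"z":0,"yaw":0,"fingers":-0.13},
    {"x":0,"y":0.018,"z":0,"yaw":0,"fingers":-0.13},
    {"x":0,"y":0.02,"z":0,"yaw":0,"fingers":-0.13},
    {"x":0,"y":0.022,"z":0,"yaw":0,"fingers":-0.13},
    {"x":0,"y":0.022,"z":0,"yaw":0,"fingers":-0.13},
    {"x":0,"y":0.022,"z":0,"yaw":0,"fingers":-0.13}
  ]
}}

```text
time: 18.8
tool_pos: [0.523, -0.3079, 0.2646]
ee_rot: [[0.445, -0.895, -0.0], [-0.895, -0.445, 0.0], [-0.0, 0.0, -1.0]]
ft_force: [-0.7, -0.3, -0.3]
finger_gap: 0.0401
grip_force: 0.0
```

Not touching yet; I'll continue in half-millimetre steps.

Emit:
{"op": "arm_command", "data": {
  "rows": [
    {"x":0,"y":0.001,"z":0,"yaw":0,"fingers":-0.13},
    {"x":0,"y":0.002,"z":0,"yaw":0,"fingers":-0.13},
    {"x":0,"y":0.003,"z":0,"yaw":0,"fingers":-0.13},
    {"x":0,"y":0.004,"z":0,"yaw":0,"fingers":-0.13},
    {"x":0,"y":0.005,"z":0,"yaw":0,"fingers":-0.13},
    {"x":0,"y":0.005,"z":0,"yaw":0,"fingers":-0.13},
    {"x":0,"y":0.005,"z":0,"yaw":0,"fingers":-0.13},
    {"x":0,"y":0.005,"z":0,"yaw":0,"fingers":-0.13}
  ]
}}

```text
time: 19.6
tool_pos: [0.5215, -0.3087, 0.2646]
ee_rot: [[0.445, -0.895, 0.001], [-0.895, -0.445, 0.0], [0.0, -0.001, -1.0]]
ft_force: [4.0, 1.8, -0.8]
finger_gap: 0.0395
grip_force: 1.9
```

4.4 N at the knob is well above stem friction (about 1.1 N), so the arm is on the stop. Back off and retreat.

Emit:
{"op": "arm_command", "data": {
  "rows": [
    {"x":0,"y":0.001,"z":0,"yaw":0,"fingers":-0.13},
    {"x":0,"y":0.001,"z":0,"yaw":0,"fingers":-0.13},
    {"x":0,"y":-0.005,"z":0,"yaw":0,"fingers":-0.13},
    {"x":0,"y":-0.02,"z":0,"yaw":0,"fingers":-0.13},
    {"x":0,"y":-0.025,"z":0,"yaw":0,"fingers":-0.13},
    {"x":0,"y":-0.025,"z":-0.05,"yaw":0,"fingers":-0.13},
    {"x":0,"y":-0.025,"z":-0.12,"yaw":0,"fingers":-0.13},
    {"x":0,"y":-0.025,"z":-0.17,"yaw":0,"fingers":-0.13}
  ]
}}

```text
time: 20.4
tool_pos: [0.5304, -0.3045, 0.3341]
ee_rot: [[0.445, -0.895, 0.0], [-0.895, -0.445, -0.001], [0.001, 0.0, -1.0]]
ft_force: [1.2, -1.0, 0.6]
finger_gap: 0.0402
grip_force: 0.0
```

Emit:
{"op": "arm_command", "data": {
  "rows": [
    {"x":-0.1,"y":-0.025,"z":-0.17,"yaw":0,"fingers":1},
    {"x":-0.2,"y":-0.025,"z":-0.17,"yaw":0,"fingers":1},
    {"x":-0.28,"y":-0.025,"z":-0.17,"yaw":0,"fingers":1},
    {"x":-0.28,"y":-0.025,"z":-0.17,"yaw":0,"fingers":1},
    {"x":-0.28,"y":-0.025,"z":-0.17,"yaw":0,"fingers":1},
    {"x":-0.28,"y":-0.025,"z":-0.17,"yaw":0,"fingers":1},
    {"x":-0.28,"y":-0.025,"z":-0.17,"yaw":0,"fingers":1},
    {"x":-0.28,"y":-0.025,"z":-0.17,"yaw":0,"fingers":1}
  ]
}}

```text
time: 21.2
tool_pos: [0.4895, -0.2005, 0.4001]
ee_rot: [[0.444, -0.896, -0.001], [-0.896, -0.444, 0.0], [-0.001, 0.001, -1.0]]
ft_force: [0.5, -0.4, -0.2]
finger_gap: 0.0918
grip_force: 0.0
```

```bash
python3 look.py
python3 - <<'E'
from h import *
T=np.load("top0.npy",allow_pickle=True).item(); N=env.get_image("top"); P=pts(T);Q=pts(N)
for n,(u,v) in dict(w5=(242,184),w2=(242,201),tape=(377,192)).items():
    print(n,P[v,u].round(4),Q[v,u].round(4), np.abs(T["frame"][v-8:v+8,u-8:u+8].astype(int)-N["frame"][v-8:v+8,u-8:u+8]).mean())
E
```

```text
t 21.2 pos [ 0.4895 -0.2005  0.4001] ya -153.62 F [ 0.5 -0.4 -0.2] M [0.05 0.1  0.02] gap 0.0918 j6 118.3
xyz units [-0.0034  0.0304  0.3703] yaw units -0.0168
arm dir -63.25 z 0.068
knob ((530.9214477539062, -303.72412109375), 9.547333717346191) 0.09736891011929055 ang -63.247593258714296 expected [ 529.9 -304. ]
arm 196 [-7.2  8.6]
stop 118 [-19.7  -7.8]
hub top z 0.08958262290983152 [array([ 481.7, -206. ]), array([43.7, 44.2]), np.float64(28.1)]
w5 [ 0.5434 -0.0197  0.0607] [ 0.5437 -0.0196  0.0582] 5.00390625
w2 [ 0.4888 -0.0203  0.0504] [ 0.489  -0.0203  0.0489] 15.860677083333334
tape [ 0.5264 -0.467   0.0356] [ 0.5263 -0.4668  0.0364] 4.135416666666667
```

```bash
python3 -c "
from station import env
print(env.finish_job())"
```

```text
the job is handed in; nothing more can be done
None
```

The lever is back on the stem with its hub home on the collar and swung against the square stop. It is released, the weights and tape roll are where they were, and the job was handed in at about 21 s. The nearest spline position put the arm about 22° off midway when it was fitted.

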